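# Put the loose bench things away on the stepped rack by height

### The arm

A 7-joint arm with a two-finger parallel gripper is mounted at the origin on a cart in front of the work surface, level with it; the furniture and walls round the work are solid. World frame = base frame: x ahead of the robot, y to its left, z up, the work surface at z = 0. Lengths are in m, angles in rad, forces in N, time in s.
With the tool pointing down it reaches from about 0.4 to 0.85 m from the base axis. Payload 10.4 kg.
Tool frame: the origin (TCP) lies on the centre line of the jaws, within the pads' length; the fingertips stand r.finger_overhang ahead of it and the grasp point (between the pads) lies 5 mm behind it (r.finger_overhang is the distance from the TCP to the fingertips, in m); z points along the fingers, y is the line along which they close (so a half turn about z gives the same grasp; the last joint's range is limited). The gripper opens to 87 mm and grips with 3 to 60 N. Pads are 19 mm wide; open, the fingers measure 117 mm over their backs; the gripper's body (75 mm by 190 mm) begins 51 mm behind the grasp point.
Start: joints at [1.232, 0.332, -0.065, 1.46, 0.022, 1.35, -0.088], TCP at [0.194, -0.594, 0.237] pointing down, gripper open.
Joint ranges: [-2.6, 2.6], [-0.5, 2.12], [-1.47, 1.34], [0.16, 2.42], [-1.27, 4.41], [0.06, 2.06], [-2.6, 2.6]. Speed limits (rad/s): [2.22, 2.22, 2.79, 2.79, 3.14, 3.14, 3.14].

### API

Orientations are given as a unit quaternion [x, y, z, w].
In Python, from bench import read_state, viewer, r gives the robot as it stands.
- The arm moves only by the tool carry_out, never from a script. Its argument "moves" is a list of rows, each a list of 6 numbers: the shift along the tool's x, y, z in units of 40 mm (1.0 is 40 mm), then the turn, a rotation vector about the tool's x, y, z in units of 8 degrees (1.0 is 8 degrees). A call has 1 to 20 rows; each row shifts and turns the commanded pose from where the row before left it, along the tool's axes as they then stand; what a row does not reach is not made up. A row lasts 1/8 s, in which the tool goes at most 62.5 mm and 10.7 degrees, less where a joint would pass 70% of its speed; a pose out of reach is approached as far as the arm can. A call is refused whole if a number of a shift passes 1 or a number of a turn 1, either way. A call with a gripper value outside its range is refused whole. "fingers" is the finger opening in mm, from 0 to 87, set as the call begins (left out, the last holds). The fingers move at their own pace and stop on an object; "force" is the grip in N (left out, the last holds). Time passes only in rows, so rows that do not move let the fingers close. It gives the time, the measured TCP pose, the force, the opening and the grip force at its end, in the units of the state.
- read_state(): the state, without advancing time (a new reading comes with each control period).
- viewer.camera(name): name is "side" or "top"; returns a dict with "pixels" (384x512x3 uint8, red, green, blue), "range_z" (384x512 float32, m along the optical axis (not along the pixel's ray), 0 where there is no reading), "fx", "fy", "cx", "cy" (pixels), "k1" (the pictures are not rectified: a ray, as slopes to the right and down, at radius r is drawn at 1 + k1 r^2 times it, then the intrinsics apply), "xyz" and "orientation" of the camera in the world. Camera axes: x right, y down, z forward; pixel columns grow to the right and rows downward; lengths in m; the calibration is good to about 2 mm. A picture is of the moment at which its call begins.
- r.close_job(): hands the job in; it is judged then, once.
The state is a dict: "time": time; "joint_positions": joint angles; "joint_vel": joint speeds; "joint_torque": joint torques, N m; "ee_pos": TCP position; "eef_rot": TCP orientation; "ft_force": force on the tool from outside, world axes, zero at the start; "torque": the same for the moment, N m; "width": finger opening in m; "grip_force": force on a finger pad.
Only numpy, scipy, OpenCV 4.12 (cv2) and the standard library are available. Lean on these libraries where they do the work, as an engineer would, in place of code of your own. Each camera call takes 0.05 s, during which the arm holds its last target. There are 200 camera calls.

### The job

Put the tape measure and the jar of nails away on the stepped plywood rack by height, each on the lowest tier under whose board it can stand: the tape measure on the middle tier, the taller jar on the highest. Each must stand the way up it stood on the bench, the tape measure lengthwise into its tier, and be pushed right back under the board above until it rests against the back panel; the rack is not fastened down, so feel for the panel and do not shove it along or tip it. Keep the glass jar upright all the way, and leave the sanding block on the lowest tier and the three small wood offcuts as they are.

Things in the scene. Friction and masses are not known exactly. Their poses are not given: they have to be found in the camera images.
- rack: Loose plywood rack, 3 kg, 180 deep x 170 x 268 high; origin: centre of its underside; front faces its -x, +x leads into the tiers. Level boards, 170 wide, end at the back panel (front face x = +80). Floor tops at z = 12, 70, 160. From the panel they reach forward 170, 125, 95 (low, middle, high), the roof 70. Side panels only in the rear 60, 150 apart.
- tier_low (a point): Point on the lowest tier's floor, mid-width, at the front face of a 10 thick wooden stop batten on the back panel, against which things stop here; axes as the rack's (+x into the panel). Headroom 48 under the middle floor (board 10 thick), which reaches 115 forward of this point.
- tier_mid (a point): Point on the middle tier's floor, mid-width, at the front face of the back panel; axes as the rack's. Headroom 80 under the highest floor (board 10 thick), which reaches 95 forward of this point.
- tier_high (a point): Point on the highest tier's floor, mid-width, at the front face of the back panel; axes as the rack's. Headroom 98 under the roof (board 10 thick), which reaches 70 forward of this point.
- block: Black rubber sanding block with a thin brown sole, 64 (x) x 108 (y, its length) x 37 high, 0.1 kg; it lies already put away, lengthwise, at the back of the lowest tier, and stays there; origin at the centre of its underside.
- tape: Yellow and black tape measure standing upright, 37 (x, grasp across the 34 case) x 82 (y) x 70 high, 0.26 kg; origin: centre of its underside, z up. Case y = -27 to +41; low metal hook end (10 high) y = -39 to -19. The hook starts roughly pointing away from the robot.
- jar: Round glass jar of nails with a fixed lid, 66 diameter to 76 high, lid 60 across, 86 high in all, about 0.31 kg; origin at the centre of its underside, z up.
- dark_offcut: Dark mitred wood offcut 40 x 100 x 19, a bystander; origin at the centre of its underside.
- small_offcut: Small dark mitred wood offcut 40 x 60 x 19, a bystander; origin at the centre of its underside.
- pale_offcut: Small pale mitred wood offcut 32 x 55 x 19, a bystander; origin at the centre of its underside.
Not all that is in view belongs to the job. What is shaped like the tape but orange is not meant.

How it is judged:
By the outcome, as a careful person would: the job done as asked, in the order asked, and still so for the second after the job is handed in, with the robot touching nothing.
It also fails if it takes over 72 s, if anything falls off the work surface, if the arm or the gripper's body presses on something with over 40 N, if the wrist force passes 120 N, or if a joint passes its speed limit or range.

## Working session

There is one attempt and no reset: what is moved stays moved. The work goes in short steps, Python scripts to look and compute and a tool call to move; the robot and the scene stay as the last step left them, time stands still between calls to the robot, and variables do not carry over. Pictures are saved under pics/ and viewed, at most 10 in all, crops included, and the job is handed in when it is done.

Besides the shell and the picture viewer there is one more tool, called as name(argument=value, ...) on one line, values as JSON. carry_out: Moves the arm, as the interface text tells. Its arguments: {"type":"object","properties":{"moves":{"type":"array","items":{"type":"array","items":{"type":"number"}}},"fingers":{"type":"number"},"force":{"type":"number"}},"required":["moves"]}

```bash
ls; mkdir -p pics
python3 - <<'E'
from bench import read_state, viewer, r
import cv2,pickle,numpy as np
for n in("side","top"):
    c=viewer.camera(n);pickle.dump(c,open(n+".pkl","wb"))
    cv2.imwrite(f"pics/{n}0.png",cv2.resize(c["pixels"][:,:,::-1],(800,600)))
    print(n,{k:v for k,v in c.items() if k not in("pixels","range_z")})
print(read_state(),r.finger_overhang)
E
```

```text
pics
side {'fx': 388.92204143629124, 'fy': 388.92204143629124, 'cx': 248.61165961838503, 'cy': 191.26098169081425, 'k1': -0.10784768165297269, 'xyz': array([0.234071  , 0.31742973, 0.99783862]), 'orientation': array([-0.26304291,  0.92564708, -0.26140795,  0.07517844])}
top {'fx': 493.92703077816805, 'fy': 493.92703077816805, 'cx': 249.38167213530093, 'cy': 187.5117389513127, 'k1': 0.027858646503776705, 'xyz': array([-0.20756538,  0.14773187,  1.33240238]), 'orientation': array([-0.53410324,  0.79548716, -0.2377528 ,  0.15939737])}
{'time': 0.1, 'joint_positions': array([ 1.23236146,  0.33281981, -0.06470392,  1.46083133,  0.02159164,
        1.34988697, -0.08849228]), 'joint_vel': array([ 0.00042759, -0.00012355,  0.00064656, -0.00191852,  0.00071465,
        0.0004282 , -0.00077627]), 'joint_torque': array([ 1.02551112e-03, -6.24546504e+01,  2.44979927e-02, -3.90719640e+01,
       -6.15658890e-02,  3.66814819e-02,  4.30594525e-05]), 'ee_pos': array([ 0.19403689, -0.59378603,  0.23583895]), 'eef_rot': array([ 9.87554519e-01,  1.57275813e-01, -1.20658553e-04, -6.13472473e-04]), 'ft_force': array([-0.57894199,  0.07084602, -1.2368984 ]), 'torque': array([ 0.04069283,  0.01305433, -0.00163575]), 'grip_force': 0.0, 'width': 0.0867827030745936} 0.014
```

View pics/top0.png

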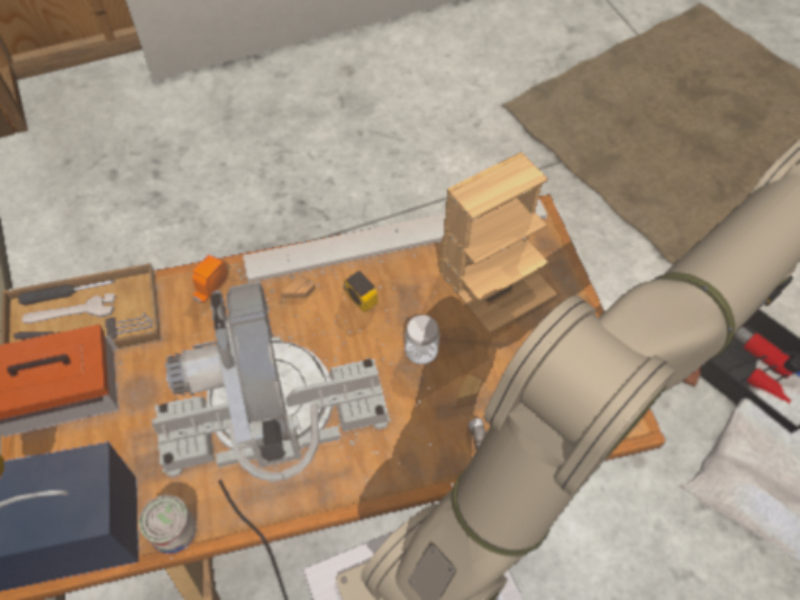

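View pics/side0.png

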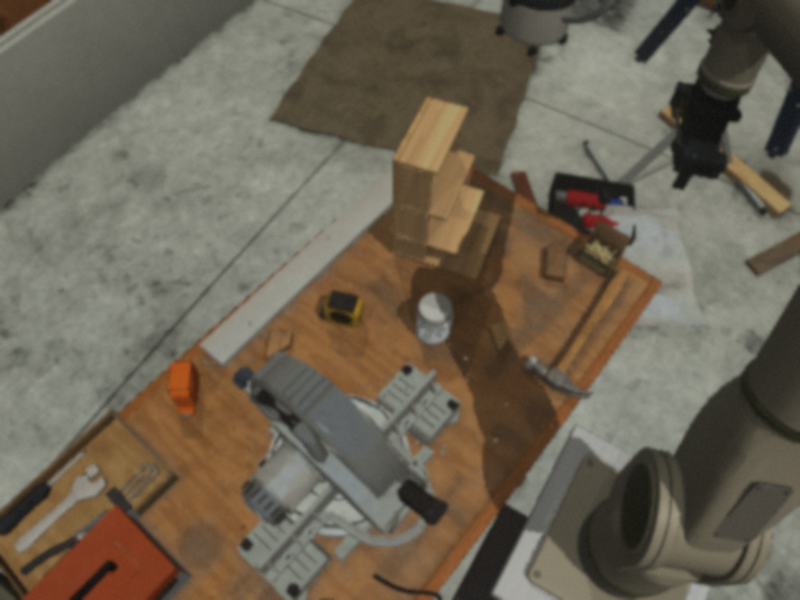

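Top view (800×600): tape (360,290), jar (422,340), rack (500,240) with its front facing the robot, and the orange decoy (208,278). Side view: tape (342,308), jar (434,318), rack (435,190), offcuts (553,262), (498,335) and (280,340). Next I measure with the depth clouds.

```bash
cat > h.py <<'E'
import numpy as np,cv2,pickle
from scipy.spatial.transform import Rotation as R
from scipy import ndimage as nd
def cloud(c):
    K=np.array([[c["fx"],0,c["cx"]],[0,c["fy"],c["cy"]],[0,0,1]])
    v,u=np.mgrid[:384,:512]
    uv=np.stack([u,v],-1).reshape(-1,1,2).astype(float)
    s=cv2.undistortPoints(uv,K,np.array([c["k1"],0,0,0.])).reshape(384,512,2)
    z=c["range_z"][...,None]
    P=np.concatenate([s*z,z],-1)@R.from_quat(c["orientation"]).as_matrix().T+c["xyz"]
    P[c["range_z"]<=0]=np.nan
    return P
def rect(xy): return cv2.minAreaRect(xy.astype(np.float32)*1000)
def box(P,px,w):  # px in 800x600 view
    m=np.zeros((384,512),bool);x,y=int(px[0]*.64),int(px[1]*.64);m[max(0,y-w):y+w,max(0,x-w):x+w]=1;return m
E
python3 - <<'E'
from h import *
px={"side":dict(tape=(342,308),jar=(434,318),rack=(435,180),d1=(553,262),d2=(498,335),d3=(280,340),ora=(182,388)),
"top":dict(tape=(360,290),jar=(422,340),rack=(500,225),d2=(468,385),d3=(297,290))}
for n in px:
    c=pickle.load(open(n+".pkl","rb"));P=cloud(c)
    for k,p in px[n].items():
        w=60 if k=="rack" else 25
        Q=P[box(P,p,w)];Q=Q[~np.isnan(Q[:,2])]
        print(n,k,"at",P[int(p[1]*.64),int(p[0]*.64)].round(3))
        zs={"rack":(.262,.274),"tape":(.064,.076),"jar":(.08,.092),"ora":(.06,.076)}.get(k,(.012,.025))
        T=Q[(Q[:,2]>zs[0])&(Q[:,2]<zs[1])]
        if len(T)>5: print("   top",len(T),T.mean(0).round(4),rect(T[:,:2]))
        if k=="rack":
            for a in(.16,.07,.012):
                T=Q[abs(Q[:,2]-a)<.005]
                if len(T)>5:print("   floor",a,len(T),T.mean(0).round(4),rect(T[:,:2]))
        if k=="tape":
            T=Q[(Q[:,2]>.006)];print("   all",rect(T[:,:2]))
            C=c["pixels"][box(P,p,w)]
E
```

```text
side tape at [ 0.599 -0.107  0.068]
   top 206 [ 0.6048 -0.1191  0.0683] ((606.3567504882812, -120.41263580322266), (53.689247131347656, 37.24983596801758), 17.55154800415039)
   all ((653.5638427734375, -136.69174194335938), (69.03759765625, 171.25332641601562), 69.61319732666016)
side jar at [ 0.445 -0.167  0.086]
   top 321 [ 0.4528 -0.1859  0.0854] ((453.4113464355469, -186.83145141601562), (54.88719177246094, 57.489776611328125), 30.316505432128906)
side rack at [ 0.569 -0.383  0.162]
   top 1374 [ 0.5837 -0.3826  0.2676] ((585.4998168945312, -387.56683349609375), (81.29930114746094, 173.05337524414062), 9.283616065979004)
   floor 0.16 794 [ 0.5469 -0.3866  0.1599] ((571.5967407226562, -388.61224365234375), (102.9380874633789, 171.97288513183594), 9.455132484436035)
   floor 0.07 865 [ 0.522  -0.3818  0.0695] ((557.3328857421875, -392.58953857421875), (132.47601318359375, 175.42193603515625), 9.727235794067383)
   floor 0.012 1528 [ 0.5755 -0.3743  0.0127] ((592.9805297851562, -367.42108154296875), (311.41217041015625, 242.91493225097656), 2.3493149280548096)
side d1 at [ 0.324
[... 1381 characters left out ...]
05.74577331542969, 173.1237030029297), 9.612244606018066)
   floor 0.07 1056 [ 0.5288 -0.3935  0.0701] ((557.7906494140625, -393.57965087890625), (137.69595336914062, 173.29554748535156), 10.18477725982666)
   floor 0.012 1180 [ 0.5456 -0.3881  0.0125] ((589.8739624023438, -399.5654602050781), (375.0251159667969, 291.9295349121094), 80.8067398071289)
top d2 at [ 0.342 -0.236  0.021]
   top 167 [ 0.3406 -0.2353  0.0194] ((351.45257568359375, -231.6356658935547), (174.84352111816406, 65.77082824707031), 6.4241251945495605)
top d3 at [ 0.675 -0.008  0.012]
   top 735 [ 0.7318 -0.0178  0.0171] ((715.3565673828125, -16.673568725585938), (162.58120727539062, 115.50113677978516), 67.52029418945312)
```

```bash
cat >> h.py <<'E'
def plan(pos,yaw,tilt,frm=None):
    """tool-axis shift (40mm units) and turn (8deg units) from current pose; TCP target"""
    from bench import read_state
    s=read_state();q=R.from_quat(s["eef_rot"]);p=s["ee_pos"]
    T=R.from_euler("z",yaw,degrees=True)*R.from_euler("x",180,degrees=True)*R.from_euler("y",tilt,degrees=True)
    d=np.asarray(pos)-p
    print("pos",p.round(4),"shift now",(q.inv().apply(d)/.04).round(2),"shift after turn",(T.inv().apply(d)/.04).round(2),
      "turn",(np.degrees((q.inv()*T).as_rotvec())/8).round(2),"ft",s["ft_force"].round(1),"w",round(s["width"],4),"t",round(s["time"],2))
E
python3 - <<'E'
from h import *
a=np.radians(17);u=np.array([np.cos(a),np.sin(a)]);v=np.array([-u[1],u[0]])
Ps=[]
for n in("side","top"):
    P=cloud(pickle.load(open(n+".pkl","rb"))).reshape(-1,3);P=P[~np.isnan(P[:,2])]
    d=P[:,:2]-[.606,-.121];A=d@u;B=d@v
    m=(abs(A)<.08)&(abs(B)<.03)
    for lo,hi in((.005,.012),(.015,.03),(.03,.045),(.045,.06),(.06,.075)):
        k=m&(P[:,2]>lo)&(P[:,2]<hi)
        if k.sum():print(n,lo,k.sum(),"A",np.percentile(A[k],[1,50,99]).round(4),"B",np.percentile(B[k],[1,50,99]).round(4))
    for y0,y1 in((-.06,-.03),(-.03,0),(0,.05)):
        k=(P[:,0]>.4)&(P[:,0]<.72)&(P[:,1]>y0)&(P[:,1]<y1)
        print("  zmax",y0,[(x,P[k&(abs(P[:,0]-x)<.02),2].max().round(3)) for x in(.42,.46,.5,.54,.58,.62,.66,.7)])
E
python3 -c "
from h import *
plan([.45,-.29,.36],17,32)"
```

```text
side 0.005 46 A [-0.0565  0.0201  0.0497] B [-0.0212  0.0137  0.0205]
side 0.015 57 A [-0.0333 -0.0028  0.04  ] B [-0.0161  0.0157  0.0178]
side 0.03 59 A [-0.0339 -0.0083  0.0316] B [-0.0098  0.0166  0.0194]
side 0.045 96 A [-0.0333 -0.014   0.0333] B [-0.0134  0.0159  0.019 ]
side 0.06 233 A [-0.0281 -0.0003  0.0278] B [-0.0165  0.0018  0.0189]
  zmax -0.06 [(0.42, np.float64(0.104)), (0.46, np.float64(0.053)), (0.5, np.float64(0.004)), (0.54, np.float64(0.005)), (0.58, np.float64(0.004)), (0.62, np.float64(0.004)), (0.66, np.float64(0.023)), (0.7, np.float64(0.019))]
  zmax -0.03 [(0.42, np.float64(0.107)), (0.46, np.float64(0.056)), (0.5, np.float64(0.005)), (0.54, np.float64(0.004)), (0.58, np.float64(0.004)), (0.62, np.float64(0.006)), (0.66, np.float64(0.024)), (0.7, np.float64(0.023))]
pos [ 0.194  -0.5938  0.2358] shift now [ 8.44 -5.24 -3.1 ] shift after turn [ 8.72 -5.39  1.79] turn [-0.05  4.    0.13] ft [-0.6  0.1 -1.2] w 0.0868 t 0.1Traceback (most recent call last):
  File "<stdin>", line 13, in <module>
    return umr_maximum(a, axis, None, out, keepdims, initial, where)
ValueError: zero-size array to reduction operation maximum which has no identity
```

carry_out(moves=[[0,0,-0.6,0,0,0],[0,0,-1,0,0,0],[0,0,-1,0,0,0],[0.5,-0.7,-0.6,0,0,0],[0.5,-0.8,0,0,0,0],[0.5,-0.8,0,0,0,0],[0.5,-0.8,0,0,0,0],[0.5,-0.8,0,0,0,0]], fingers=70)

```text
time: 1.1
ee_pos: [0.2409, -0.4134, 0.3642]
eef_rot: [0.988, 0.157, -0.0, -0.0]
ft_force: [0.0, 0.6, -0.4]
width: 0.0698
grip_force: 0.0
```

```bash
python3 -c "
from h import *
plan([.591,-.1255,.19],17,32)"
```

```text
pos [ 0.2409 -0.4134  0.3642] shift now [10.56 -4.12  4.36] shift after turn [ 6.57 -4.32  9.24] turn [-0.04  4.    0.13] ft [ 0.   0.6 -0.4] w 0.0698 t 1.1
```

carry_out(moves=[[0.85,-0.4,0,0,0,0],[0.85,-0.4,0,0,0,0],[0.85,-0.4,0,0,0,0],[0.85,-0.4,0,0,0,0],[0.85,-0.4,0,0,0,0],[0.85,-0.4,0,0,0,0],[0.85,-0.4,0,0,0,0],[0.85,-0.4,0,0,0,0],[0.85,-0.4,0,0,0,0],[0.85,-0.4,0,0,0,0],[0,0,0,0,0.8,0],[0,0,0,0,0.8,0],[0,0,0,0,0.8,0],[0,0,0,0,0.8,0],[0,0,0,0,0.8,0],[0,0,0,0,0,0]])

```text
time: 3.1
ee_pos: [0.5128, -0.158, 0.3636]
eef_rot: [0.95, 0.15, 0.271, -0.043]
ft_force: [0.0, -0.1, -0.0]
width: 0.0702
grip_force: 0.0
```

```bash
python3 -c "
from h import *
plan([.591,-.1255,.10],17,32);plan([.591,-.1255,.041],17,32)"
```

```text
pos [ 0.5128 -0.158   0.3636] shift now [-1.69 -0.17  6.71] shift after turn [-1.7  -0.2   6.71] turn [-0.07  0.01  0.1 ] ft [ 0.  -0.1 -0. ] w 0.0702 t 3.1
pos [ 0.5128 -0.158   0.3636] shift now [-2.47 -0.17  7.96] shift after turn [-2.49 -0.2   7.96] turn [-0.07  0.01  0.1 ] ft [ 0.  -0.1 -0. ] w 0.0702 t 3.1
```

carry_out(moves=[[-0.4,-0.1,0.8,0,0,0.05],[-0.4,-0.07,0.8,0,0,0.05],[-0.4,0,0.8,0,0,0],[-0.4,0,0.8,0,0,0],[-0.4,0,0.8,0,0,0],[-0.4,0,0.8,0,0,0],[-0.07,0,0.8,0,0,0],[0,0,0.8,0,0,0],[0,0,0.8,0,0,0],[0,0,0.76,0,0,0],[0,0,0,0,0,0]])

```text
time: 4.47
ee_pos: [0.5931, -0.1205, 0.0406]
eef_rot: [0.95, 0.146, 0.271, -0.048]
ft_force: [-0.1, 0.5, 0.3]
width: 0.0703
grip_force: 0.0
```

Run:
```python
from h import *
plan([.591,-.1255,.041],17,32)
from bench import viewer
c=viewer.camera("side")
cv2.imwrite("pics/s1.png",cv2.resize(c["pixels"][130:300,130:360,::-1],None,fx=3,fy=3))
```

```text
pos [ 0.5931 -0.1205  0.0406] shift now [-0.07  0.1  -0.06] shift after turn [-0.07  0.1  -0.05] turn [-0.11  0.01  0.02] ft [-0.1  0.5  0.3] w 0.0703 t 4.47
```

View pics/s1.png

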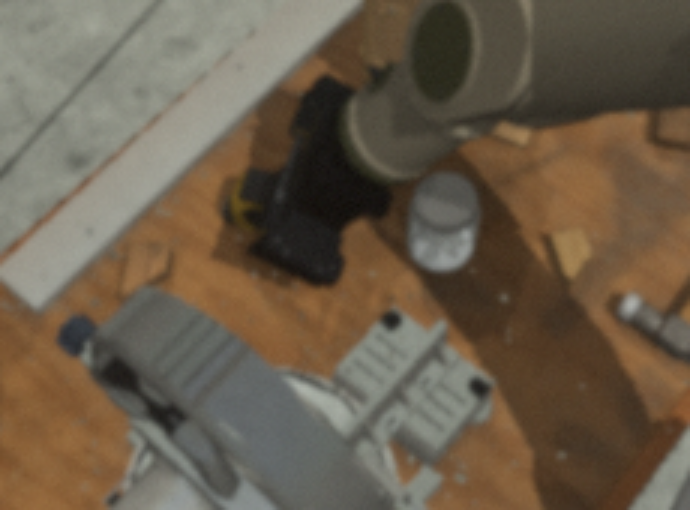

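The crop shows the gripper straddling the tape at about (240,200), with the jar at (445,220) clear of it. I'll make a small correction, then grip.

carry_out(moves=[[-0.07,0.1,-0.05,-0.11,0,0],[0,0,0,0,0,0]])

```text
time: 4.78
ee_pos: [0.5905, -0.1289, 0.0435]
eef_rot: [0.951, 0.142, 0.273, -0.037]
ft_force: [-0.1, -0.1, 0.1]
width: 0.0698
grip_force: 0.0
```

carry_out(moves=[[0,0,0,0,0,0],[0,0,0,0,0,0],[0,0,0,0,0,0],[0,0,0,0,0,0],[0,0,0,0,0,0],[0,0,0,0,0,0]], fingers=20, force=35)

```text
time: 5.52
ee_pos: [0.5905, -0.1281, 0.0424]
eef_rot: [0.951, 0.142, 0.273, -0.038]
ft_force: [-1.0, 0.0, -0.1]
width: 0.0337
grip_force: 34.7
```

```bash
python3 -c "
from h import *
plan([.591,-.1255,.041],17,32)"
```

```text
pos [ 0.5905 -0.1281  0.0424] shift now [ 0.01 -0.06  0.05] shift after turn [ 0.01 -0.06  0.05] turn [ 0.04 -0.    0.02] ft [-1.   0.  -0.1] w 0.0337 t 5.53
```

```bash
python3 -c "
from h import *
plan([.5905,-.1281,.26],17,32);plan([.44,-.22,.27],9.8,32);plan([.421,-.416,.27],9.8,32)"
```

```text
pos [ 0.5905 -0.1281  0.0424] shift now [ 2.88  0.03 -4.61] shift after turn [ 2.88 -0.   -4.61] turn [ 0.04 -0.    0.02] ft [-1.   0.  -0.1] w 0.0337 t 5.53
pos [ 0.5905 -0.1281  0.0424] shift now [-0.61  1.13 -7.08] shift after turn [-0.46  1.62 -7.  ] turn [-0.44 -0.    0.78] ft [-1.   0.  -0.1] w 0.0337 t 5.53
pos [ 0.5905 -0.1281  0.0424] shift now [-2.22  5.68 -8.06] shift after turn [-1.57  6.37 -7.69] turn [-0.44 -0.    0.78] ft [-1.   0.  -0.1] w 0.0337 t 5.53
```

carry_out(moves=[[0.2,0,-0.33,0,0,0],[0.41,0,-0.66,0,0,0],[0.41,0,-0.66,0,0,0],[0.41,0,-0.66,0,0,0],[0.41,0,-0.66,0,0,0],[0.41,0,-0.66,0,0,0],[0.41,0,-0.66,0,0,0],[0.2,0,-0.33,0,0,0],[-0.7,0.22,-0.5,0,0,0],[-0.7,0.22,-0.5,0,0,0],[-0.7,0.22,-0.5,0,0,0],[-0.7,0.22,-0.5,0,0,0],[-0.7,0.22,-0.5,0,0,0],[0,0,0,-0.22,0,0.39],[0,0,0,-0.22,0,0.39],[0,0,0,0,0,0]])

```text
time: 7.52
ee_pos: [0.4373, -0.2187, 0.2702]
eef_rot: [0.958, 0.082, 0.274, -0.024]
ft_force: [-0.4, -0.0, -3.5]
width: 0.034
grip_force: 34.6
```

```bash
python3 -c "
from h import *
plan([.421,-.416,.27],9.8,32);plan([.421,-.416,.12],9.8,32)"
```

```text
pos [ 0.4373 -0.2187  0.2702] shift now [-1.06  4.79 -0.65] shift after turn [-1.06  4.79 -0.65] turn [-0.  0.  0.] ft [-0.4 -0.  -3.5] w 0.034 t 7.53
pos [ 0.4373 -0.2187  0.2702] shift now [-3.05  4.79  2.53] shift after turn [-3.04  4.79  2.53] turn [-0.  0.  0.] ft [-0.4 -0.  -3.5] w 0.034 t 7.53
```

carry_out(moves=[[-0.15,0.68,-0.1,0,0,0],[-0.15,0.68,-0.1,0,0,0],[-0.15,0.68,-0.1,0,0,0],[-0.15,0.68,-0.1,0,0,0],[-0.15,0.68,-0.1,0,0,0],[-0.15,0.68,-0.1,0,0,0],[-0.15,0.7,-0.05,0,0,0],[-0.33,0,0.53,0,0,0],[-0.33,0,0.53,0,0,0],[-0.33,0,0.53,0,0,0],[-0.33,0,0.53,0,0,0],[-0.33,0,0.53,0,0,0],[-0.33,0,0.53,0,0,0],[0,0,0,0,0,0]])

```text
time: 9.28
ee_pos: [0.421, -0.4149, 0.1182]
eef_rot: [0.958, 0.082, 0.274, -0.025]
ft_force: [0.0, 0.4, -3.0]
width: 0.0338
grip_force: 34.6
```

Run:
```python
from h import *
from bench import viewer
plan([.4999,-.4023,.118],9.8,32);plan([.5197,-.3989,.118],9.8,32)
c=viewer.camera("side");P=cloud(c)
u=np.array([np.cos(np.radians(9.8)),np.sin(np.radians(9.8))]);v=np.array([-u[1],u[0]])
Q=P.reshape(-1,3)
for z,nm in((.268,"roof"),(.16,"high"),(.07,"mid")):
    d=Q[:,:2]-[.6153,-.3826];A=d@u;B=d@v
    k=(abs(Q[:,2]-z)<.005)&(abs(A)<.14)&(abs(B)<.11)
    print(nm,rect(Q[k,:2]),np.percentile(A[k],[1,99]),np.percentile(B[k],[1,99]))
k=(Q[:,2]>.1)&(Q[:,2]<.2)&(A<-.11)&(abs(B)<.1)&(A>-.25)
col=c["pixels"].reshape(-1,3).astype(int);y=k&(col[:,0]-col[:,2]>70)
print("yellow",y.sum(),np.percentile(A[y],[1,99]),np.percentile(B[y],[1,99]),np.percentile(Q[y,2],[1,99])) if y.sum() else 0
cv2.imwrite("pics/s2.png",cv2.resize(c["pixels"][40:220,200:420,::-1],None,fx=3,fy=3))
```

```text
pos [ 0.421  -0.4149  0.1182] shift now [1.69 0.03 1.06] shift after turn [1.69 0.02 1.06] turn [-0.03  0.01 -0.01] ft [ 0.   0.4 -3. ] w 0.0338 t 9.28
pos [ 0.421  -0.4149  0.1182] shift now [2.12 0.03 1.33] shift after turn [2.12 0.02 1.33] turn [-0.03  0.01 -0.01] ft [ 0.   0.4 -3. ] w 0.0338 t 9.28
roof ((585.8307495117188, -389.57635498046875), (81.21857452392578, 176.37306213378906), 9.854008674621582) [-0.06989386  0.00887635] [-0.08347203  0.08406984]
high ((572.2858276367188, -389.3392639160156), (103.85369873046875, 171.57826232910156), 9.671544075012207) [-0.09469603 -0.00169573] [-0.08148846  0.08577283]
mid ((549.8638305664062, -392.1580810546875), (131.62612915039062, 181.7504425048828), 4.323957920074463) [-0.12471176 -0.00541218] [-0.08228723  0.08588811]
yellow 2 [-0.15543344 -0.15282437] [0.01837564 0.01963153] [0.12925757 0.12946822]
```

View pics/s2.png

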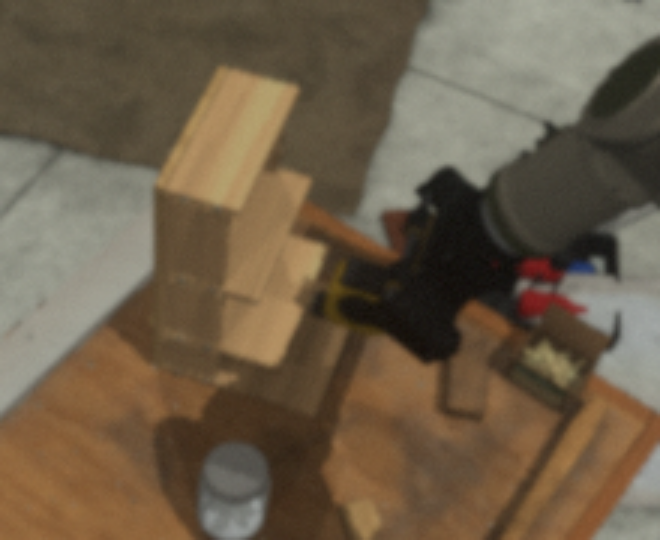

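The tape (345,295) is aligned in front of the middle tier, and the rack fit agrees with the first one. Inserting it now.

carry_out(moves=[[0.42,0,0.27,0,0,0],[0.42,0,0.27,0,0,0],[0.42,0,0.27,0,0,0],[0.42,0,0.27,0,0,0],[0.42,0,0.26,0,0,0],[0,0,0,0,0,0]])

```text
time: 10.07
ee_pos: [0.5222, -0.3977, 0.1197]
eef_rot: [0.958, 0.083, 0.275, -0.024]
ft_force: [-0.2, 0.5, -3.3]
width: 0.0338
grip_force: 34.6
```

carry_out(moves=[[-0.03,0,0.05,0,0,0],[-0.03,0,0.05,0,0,0],[0,0,0,0,0,0]])

```text
time: 10.45
ee_pos: [0.5196, -0.3994, 0.1146]
eef_rot: [0.958, 0.082, 0.275, -0.024]
ft_force: [-0.3, -0.3, -2.8]
width: 0.0336
grip_force: 34.6
```

carry_out(moves=[[-0.02,0,0.03,0,0,0],[-0.02,0,0.03,0,0,0],[0,0,0,0,0,0]])

```text
time: 10.82
ee_pos: [0.5203, -0.3993, 0.1125]
eef_rot: [0.958, 0.082, 0.275, -0.023]
ft_force: [-0.9, 1.0, 0.8]
width: 0.0338
grip_force: 34.6
```

carry_out(moves=[[0,0,0,0,0,0],[0,0,0,0,0,0],[0,0,0,0,0,0],[0,0,-0.3,0,0,0],[0,0,-0.6,0,0,0],[0,0,-0.6,0,0,0],[0,0,-0.6,0,0,0],[0,0,0,0,0,0]], fingers=52)

```text
time: 11.82
ee_pos: [0.4758, -0.4083, 0.1857]
eef_rot: [0.958, 0.082, 0.276, -0.022]
ft_force: [0.5, 1.7, -0.8]
width: 0.0518
grip_force: 0.0
```

carry_out(moves=[[0,0,0,0,0,0],[0,0,0,0,0,0],[0,0,0,0,0,0]], fingers=0)

```text
time: 12.2
ee_pos: [0.4764, -0.4062, 0.1826]
eef_rot: [0.958, 0.082, 0.275, -0.024]
ft_force: [0.2, -0.6, -0.2]
width: 0.0296
grip_force: 0.0
```

```bash
cat >> h.py <<'E'
O=np.array([.6153,-.3826]);u=np.array([np.cos(np.radians(9.8)),np.sin(np.radians(9.8))]);v=np.array([-u[1],u[0]])
def rk(a,b,z): p=O+a*u+b*v; return [p[0],p[1],z]
def inrack(p): d=np.array(p[:2])-O; return (d@u).round(4),(d@v).round(4),p[2]
E
python3 - <<'E'
from h import *
from bench import viewer
plan(rk(-.155,0,.107),9.8,32);plan(rk(-.120,0,.107),9.8,32);plan(rk(-.098,0,.107),9.8,32)
c=viewer.camera("top")
cv2.imwrite("pics/t2.png",cv2.resize(c["pixels"][80:260,230:450,::-1],None,fx=3,fy=3))
E
```

```text
pos [ 0.4764 -0.4062  0.1826] shift now [-1.3   0.01  1.42] shift after turn [-1.3   0.01  1.42] turn [-0.01  0.   -0.  ] ft [ 0.2 -0.6 -0.2] w 0.0296 t 12.2
pos [ 0.4764 -0.4062  0.1826] shift now [-0.56  0.01  1.88] shift after turn [-0.56  0.01  1.88] turn [-0.01  0.   -0.  ] ft [ 0.2 -0.6 -0.2] w 0.0296 t 12.2
pos [ 0.4764 -0.4062  0.1826] shift now [-0.09  0.01  2.17] shift after turn [-0.09  0.01  2.17] turn [-0.01  0.   -0.  ] ft [ 0.2 -0.6 -0.2] w 0.0296 t 12.2
```

View pics/t2.png

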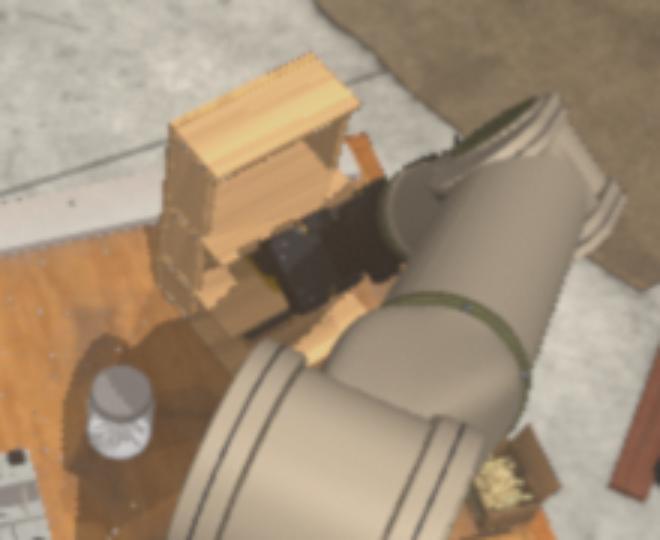

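Tape yellow is visible at (265,285), standing on the middle floor. Next is the push.

carry_out(moves=[[-0.43,0,0.47,0,0,0],[-0.43,0,0.47,0,0,0],[-0.44,0,0.48,0,0,0],[0,0,0,0,0,0],[0.11,0,0.07,0,0,0],[0.11,0,0.07,0,0,0],[0.11,0,0.07,0,0,0],[0.11,0,0.06,0,0,0],[0.11,0,0.07,0,0,0],[0.11,0,0.06,0,0,0],[0.08,0,0.05,0,0,0],[0,0,0,0,0,0]])

```text
time: 13.75
ee_pos: [0.4968, -0.403, 0.1079]
eef_rot: [0.958, 0.082, 0.275, -0.024]
ft_force: [-1.0, 0.4, -0.8]
width: 0.0007
grip_force: 0.3
```

carry_out(moves=[[0.08,0,0.05,0,0,0],[0.08,0,0.05,0,0,0],[0.04,0,0.03,0,0,0],[0,0,0,0,0,0]])

```text
time: 14.25
ee_pos: [0.5062, -0.4013, 0.1078]
eef_rot: [0.958, 0.082, 0.275, -0.024]
ft_force: [-1.2, 1.0, 0.8]
width: 0.0005
grip_force: 0.5
```

Run:
```python
from h import *
plan(rk(-.098,0,.107),9.8,32)
```

```text
pos [ 0.5062 -0.4013  0.1078] shift now [0.26 0.   0.19] shift after turn [0.26 0.   0.19] turn [-0. -0.  0.] ft [-1.2  1.   0.8] w 0.0005 t 14.25
```

carry_out(moves=[[0.06,0,0.04,0,0,0],[0.06,0,0.04,0,0,0],[0.04,0,0.03,0,0,0],[0,0,0,0,0,0]])

```text
time: 14.75
ee_pos: [0.5139, -0.4001, 0.1075]
eef_rot: [0.958, 0.082, 0.275, -0.024]
ft_force: [0.0, -0.0, 0.9]
width: 0.0006
grip_force: 0.5
```

carry_out(moves=[[0.02,0,0.013,0,0,0],[0.02,0,0.013,0,0,0],[0,0,0,0,0,0]])

```text
time: 15.12
ee_pos: [0.5156, -0.3999, 0.1075]
eef_rot: [0.958, 0.082, 0.275, -0.023]
ft_force: [-1.3, -0.9, 1.2]
width: 0.0005
grip_force: 1.0
```

carry_out(moves=[[0.02,0,0.013,0,0,0],[0.02,0,0.013,0,0,0],[0,0,0,0,0,0]])

```text
time: 15.5
ee_pos: [0.5175, -0.3995, 0.1075]
eef_rot: [0.958, 0.082, 0.275, -0.023]
ft_force: [-1.3, -0.5, 2.1]
width: 0.0003
grip_force: 1.0
```

carry_out(moves=[[0.02,0,0.013,0,0,0],[0.02,0,0.013,0,0,0],[0,0,0,0,0,0]])

```text
time: 15.88
ee_pos: [0.5194, -0.3992, 0.1074]
eef_rot: [0.958, 0.082, 0.275, -0.023]
ft_force: [-2.2, -0.9, 1.3]
width: 0.0003
grip_force: 1.0
```

carry_out(moves=[[0.02,0,0.013,0,0,0],[0.02,0,0.013,0,0,0],[0,0,0,0,0,0]])

```text
time: 16.25
ee_pos: [0.5209, -0.3991, 0.1074]
eef_rot: [0.958, 0.082, 0.275, -0.023]
ft_force: [-4.5, 0.0, 2.9]
width: 0.0007
grip_force: 2.3
```

carry_out(moves=[[0.02,0,0.013,0,0,0],[0,0,0,0,0,0]])

```text
time: 16.5
ee_pos: [0.5213, -0.3992, 0.1073]
eef_rot: [0.958, 0.082, 0.274, -0.023]
ft_force: [-8.9, 0.4, 5.7]
width: 0.0002
grip_force: 4.2
```

carry_out(moves=[[-0.15,0,-0.1,0,0,0],[-0.42,0,-0.27,0,0,0],[-0.42,0,-0.27,0,0,0],[-0.42,0,-0.27,0,0,0],[-0.42,0,-0.27,0,0,0],[0.33,0,-0.53,0,0,0],[0.33,0,-0.53,0,0,0],[0.33,0,-0.53,0,0,0],[0.33,0,-0.53,0,0,0],[0.33,0,-0.53,0,0,0],[0.33,0,-0.53,0,0,0],[-0.2,-0.7,-0.1,0,0,0],[0,-0.7,0,0,0,0],[0,-0.7,0,0,0,0],[0,-0.7,0,0,0,0],[0,-0.7,0,0,0,0],[0,-0.7,0,0,0,0],[0,-0.7,0,0,0,0],[0,0,0,0,0,0]], fingers=87)

```text
time: 18.88
ee_pos: [0.3931, -0.2209, 0.2576]
eef_rot: [0.958, 0.083, 0.275, -0.023]
ft_force: [-0.9, 0.2, 1.0]
width: 0.0869
grip_force: 0.0
```

Run:
```python
from h import *
from bench import viewer
J=np.array([.4527,-.188])
plan([J[0]+.0026,J[1]+.0004,.20],9.8,32);plan([J[0]+.0026,J[1]+.0004,.054],9.8,32)
c=viewer.camera("side");P=cloud(c);Q=P.reshape(-1,3);col=c["pixels"].reshape(-1,3).astype(int)
d=Q[:,:2]-O;A=d@u;B=d@v
for z in(.268,.16,.07):
    k=(abs(Q[:,2]-z)<.005)&(abs(A)<.14)&(abs(B)<.11)
    print(z,rect(Q[k,:2]),np.percentile(A[k],[1,99]),np.percentile(B[k],[1,99]))
P0=cloud(pickle.load(open("side.pkl","rb"))).reshape(-1,3)
k=(P0[:,2]>.06)&(P0[:,0]>.33)&(P0[:,0]<.52)&(P0[:,1]>-.14)&(P0[:,1]<-.02);print("near saw ymin",P0[k,1].min() if k.any() else None)
cv2.imwrite("pics/s3.png",cv2.resize(c["pixels"][40:240,200:420,::-1],None,fx=3,fy=3))
```

```text
pos [ 0.3931 -0.2209  0.2576] shift now [ 0.66 -0.55  2.11] shift after turn [ 0.65 -0.56  2.11] turn [ 0.   -0.    0.01] ft [-0.9  0.2  1. ] w 0.0869 t 18.88
pos [ 0.3931 -0.2209  0.2576] shift now [-1.28 -0.56  5.2 ] shift after turn [-1.28 -0.56  5.2 ] turn [ 0.   -0.    0.01] ft [-0.9  0.2  1. ] w 0.0869 t 18.88
0.268 ((585.4266967773438, -389.2514953613281), (81.63469696044922, 176.31576538085938), 10.084364891052246) [-0.07012366  0.00867661] [-0.08296848  0.08453443]
0.16 ((572.334228515625, -389.75439453125), (103.77458190917969, 173.2156219482422), 9.756576538085938) [-0.09486986 -0.00368409] [-0.08093399  0.08572855]
0.07 ((557.1334228515625, -392.6390686035156), (132.7637939453125, 175.5218048095703), 9.40841293334961) [-0.12464004 -0.00743172] [-0.08266679  0.085942  ]
near saw ymin -0.07217148875250518
```

View pics/s3.png

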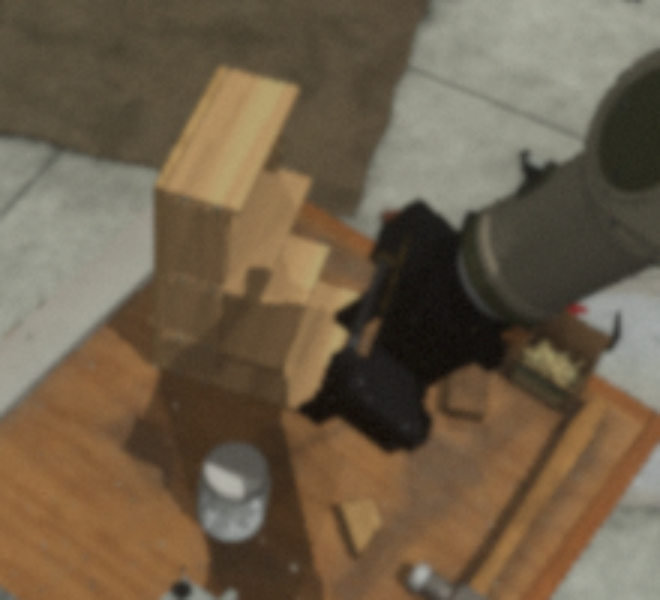

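The rack has not moved (roof fit within 0.3 mm), and the jar stands at (235,490). Now down over the jar.

carry_out(moves=[[0.16,-0.14,0.53,0,0,0],[0.17,-0.14,0.53,0,0,0],[0.17,-0.14,0.53,0,0,0],[0.16,-0.14,0.52,0,0,0],[0,0,0,0,0,0],[-0.24,0,0.38,0,0,0],[-0.24,0,0.38,0,0,0],[-0.24,0,0.39,0,0,0],[-0.24,0,0.39,0,0,0],[-0.24,0,0.39,0,0,0],[-0.24,0,0.39,0,0,0],[-0.24,0,0.39,0,0,0],[-0.25,0,0.38,0,0,0],[0,0,0,0,0,0]])

```text
time: 20.68
ee_pos: [0.4555, -0.1891, 0.0536]
eef_rot: [0.958, 0.081, 0.274, -0.024]
ft_force: [0.4, 0.1, 0.0]
width: 0.0872
grip_force: 0.0
```

Run:
```python
from h import *
plan([.4553,-.1876,.054],9.8,32)
```

```text
pos [ 0.4555 -0.1891  0.0536] shift now [ 0.01 -0.04 -0.01] shift after turn [ 0.01 -0.04 -0.01] turn [-0.    0.01 -0.02] ft [0.4 0.1 0. ] w 0.0872 t 20.68
```

carry_out(moves=[[0,-0.03,0,0,0,0],[0,0,0,0,0,0],[0,0,0,0,0,0],[0,0,0,0,0,0],[0,0,0,0,0,0]], fingers=55, force=25)

```text
time: 21.3
ee_pos: [0.4565, -0.1878, 0.055]
eef_rot: [0.958, 0.082, 0.275, -0.023]
ft_force: [-3.4, -0.9, 6.3]
width: 0.0651
grip_force: 25.0
```

carry_out(moves=[[0.05,0,-0.08,0,0,0],[0.1,0,-0.15,0,0,0],[0,0,0,0,0,0]])

```text
time: 21.68
ee_pos: [0.4566, -0.1873, 0.0659]
eef_rot: [0.958, 0.082, 0.275, -0.023]
ft_force: [0.1, -0.1, -2.5]
width: 0.065
grip_force: 25.0
```

Run:
```python
from h import *
plan([.40,-.21,.27],9.8,32);plan(rk(-.18,0,.27),9.8,32);plan(rk(-.18,0,.221),9.8,32)
from bench import viewer
c=viewer.camera("side");P=cloud(c);Q=P.reshape(-1,3)
k=(abs(Q[:,0]-.4527)<.04)&(abs(Q[:,1]+.188)<.04)&(Q[:,2]>.088);print(k.sum())
```

```text
pos [ 0.4566 -0.1873  0.0659] shift now [ 1.45  0.32 -5.12] shift after turn [ 1.44  0.32 -5.12] turn [ 0.   -0.01  0.  ] ft [ 0.1 -0.1 -2.5] w 0.065 t 21.68
pos [ 0.4566 -0.1873  0.0659] shift now [ 1.5   5.49 -5.08] shift after turn [ 1.5   5.49 -5.08] turn [ 0.   -0.01  0.  ] ft [ 0.1 -0.1 -2.5] w 0.065 t 21.68
pos [ 0.4566 -0.1873  0.0659] shift now [ 0.85  5.49 -4.04] shift after turn [ 0.85  5.49 -4.04] turn [ 0.   -0.01  0.  ] ft [ 0.1 -0.1 -2.5] w 0.065 t 21.68
426
```

carry_out(moves=[[0.1,0.02,-0.36,0,0,0],[0.18,0.04,-0.6,0,0,0],[0.18,0.04,-0.65,0,0,0],[0.18,0.04,-0.65,0,0,0],[0.18,0.04,-0.65,0,0,0],[0.18,0.04,-0.65,0,0,0],[0.18,0.04,-0.65,0,0,0],[0.18,0.04,-0.6,0,0,0],[0.09,0.02,-0.31,0,0,0],[0,0,0,0,0,0],[0,0.25,0,0,0,0],[0,0.5,0,0,0,0],[0,0.5,0,0,0,0],[0,0.5,0,0,0,0],[0,0.5,0,0,0,0],[0,0.5,0,0,0,0],[0,0.5,0,0,0,0],[0,0.5,0,0,0,0],[0,0.5,0,0,0,0],[0,0.5,0,0,0,0]])

```text
time: 24.22
ee_pos: [0.4322, -0.3981, 0.2677]
eef_rot: [0.958, 0.082, 0.274, -0.024]
ft_force: [-0.3, -0.6, -2.1]
width: 0.0653
grip_force: 25.0
```

Run:
```python
from h import *
plan(rk(-.18,0,.221),9.8,32);plan(rk(-.0695,0,.221),9.8,32)
from bench import viewer
c=viewer.camera("side")
cv2.imwrite("pics/s4.png",cv2.resize(c["pixels"][40:240,200:420,::-1],None,fx=3,fy=3))
```

```text
pos [ 0.4322 -0.3981  0.2677] shift now [-0.55  0.4   1.03] shift after turn [-0.55  0.4   1.03] turn [-0.01  0.01 -0.01] ft [-0.3 -0.6 -2.1] w 0.0653 t 24.23
pos [ 0.4322 -0.3981  0.2677] shift now [1.79 0.4  2.49] shift after turn [1.79 0.4  2.49] turn [-0.01  0.01 -0.01] ft [-0.3 -0.6 -2.1] w 0.0653 t 24.23
```

View pics/s4.png

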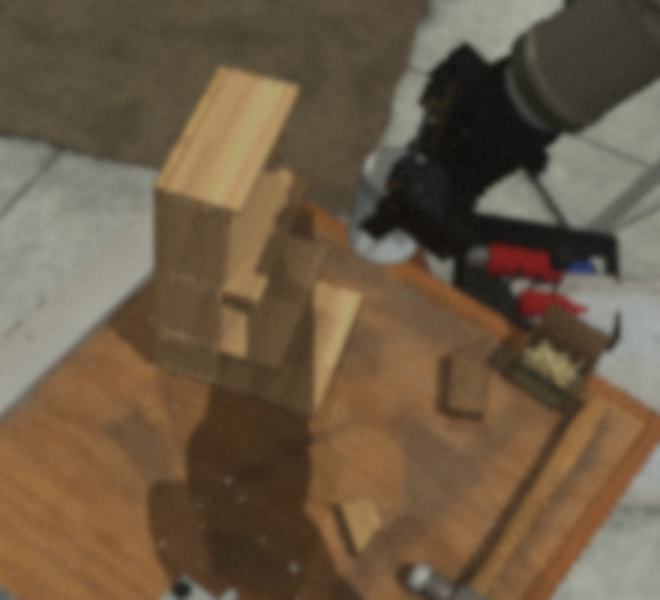

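The jar (385,205) is held upright in front of the highest tier.

carry_out(moves=[[-0.18,0.13,0.34,0,0,0],[-0.18,0.13,0.34,0,0,0],[-0.19,0.14,0.35,0,0,0],[0,0,0,0,0,0],[0.29,0,0.18,0,0,0],[0.29,0,0.18,0,0,0],[0.29,0,0.18,0,0,0],[0.29,0,0.18,0,0,0],[0.29,0,0.18,0,0,0],[0.29,0,0.18,0,0,0],[0,0,0,0,0,0]])

```text
time: 25.65
ee_pos: [0.52, -0.3976, 0.2232]
eef_rot: [0.958, 0.083, 0.275, -0.024]
ft_force: [-0.3, 0.2, -2.2]
width: 0.0652
grip_force: 25.0
```

Run:
```python
from h import *
plan(rk(-.0695,0,.221),9.8,32);plan(rk(-.0695,0,.216),9.8,32)
```

```text
pos [ 0.52   -0.3976  0.2232] shift now [0.54 0.04 0.4 ] shift after turn [0.54 0.04 0.4 ] turn [-0.01 -0.    0.01] ft [-0.3  0.2 -2.2] w 0.0652 t 25.65
pos [ 0.52   -0.3976  0.2232] shift now [0.47 0.04 0.51] shift after turn [0.48 0.04 0.51] turn [-0.01 -0.    0.01] ft [-0.3  0.2 -2.2] w 0.0652 t 25.65
```

carry_out(moves=[[0.18,0.02,0.13,0,0,0],[0.18,0.02,0.13,0,0,0],[0.18,0,0.14,0,0,0],[0,0,0,0,0,0],[-0.03,0,0.05,0,0,0],[-0.03,0,0.05,0,0,0],[0,0,0,0,0,0]])

```text
time: 26.52
ee_pos: [0.5453, -0.3956, 0.2162]
eef_rot: [0.958, 0.082, 0.275, -0.024]
ft_force: [-0.4, -0.1, -2.5]
width: 0.0654
grip_force: 25.0
```

carry_out(moves=[[-0.02,0,0.03,0,0,0],[0,0,0,0,0,0]])

```text
time: 26.78
ee_pos: [0.5455, -0.3956, 0.2152]
eef_rot: [0.958, 0.082, 0.275, -0.023]
ft_force: [0.8, -0.6, -1.7]
width: 0.065
grip_force: 25.0
```

carry_out(moves=[[-0.02,0,0.03,0,0,0],[0,0,0,0,0,0]])

```text
time: 27.02
ee_pos: [0.546, -0.3957, 0.2151]
eef_rot: [0.957, 0.082, 0.276, -0.023]
ft_force: [-4.1, 2.6, 5.0]
width: 0.065
grip_force: 25.0
```

carry_out(moves=[[0,0,0,0,0,0],[0,0,0,0,0,0],[0,0,0,0,0,0],[0,0,-0.2,0,0,0],[0,0,-0.5,0,0,0],[0,0,-0.6,0,0,0],[0,0,-0.6,0,0,0],[0,0,-0.5,0,0,0],[0,0,0,0,0,0]], fingers=86)

```text
time: 28.15
ee_pos: [0.4948, -0.4054, 0.2973]
eef_rot: [0.958, 0.082, 0.276, -0.022]
ft_force: [0.4, 0.2, -0.6]
width: 0.086
grip_force: 0.0
```

carry_out(moves=[[-0.3,0,-0.2,0,0,0],[-0.3,0,-0.2,0,0,0],[0,0,0,0,0,0],[0,0,0,0,0,0]], fingers=30)

```text
time: 28.65
ee_pos: [0.4671, -0.4089, 0.2957]
eef_rot: [0.958, 0.082, 0.275, -0.024]
ft_force: [0.3, 0.2, 0.4]
width: 0.0538
grip_force: 0.0
```

Run:
```python
from h import *
plan(rk(-.145,-.001,.21),9.8,32);plan(rk(-.078,-.001,.21),9.8,32)
from bench import viewer
for n in ("side","top"):
    c=viewer.camera(n);Q=cloud(c).reshape(-1,3);d=Q[:,:2]-O;A=d@u;B=d@v
    k=(Q[:,2]>.235)&(Q[:,2]<.254)&(abs(B)<.05)&(A<-.065)&(A>-.125)
    if k.sum()>3:print(n,"lid",k.sum(),np.percentile(A[k],[1,99]),np.percentile(B[k],[1,99]),np.median(Q[k,2]))
c=viewer.camera("side")
cv2.imwrite("pics/s5.png",cv2.resize(c["pixels"][40:240,200:420,::-1],None,fx=3,fy=3))
```

```text
pos [ 0.4671 -0.4089  0.2957] shift now [-1.02  0.01  1.89] shift after turn [-1.02  0.01  1.89] turn [-0. -0. -0.] ft [0.3 0.2 0.4] w 0.0538 t 28.65
pos [ 0.4671 -0.4089  0.2957] shift now [0.4  0.01 2.78] shift after turn [0.4  0.01 2.78] turn [-0. -0. -0.] ft [0.3 0.2 0.4] w 0.0538 t 28.65
side lid 212 [-0.10249435 -0.06698271] [-0.02751885  0.02901156] 0.24509695376423463
top lid 113 [-0.09245278 -0.06566926] [-0.02783621  0.03022503] 0.2459618610881733
```

View pics/s5.png

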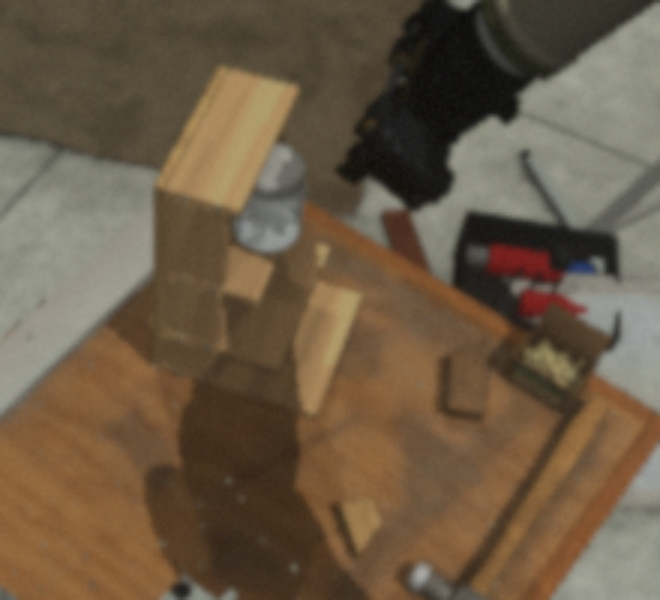

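The jar (268,200) stands upright on the highest tier, centred. Next is the V-push with the fingers 30 mm apart.

carry_out(moves=[[-0.34,0,0.63,0,0,0],[-0.34,0,0.63,0,0,0],[-0.34,-0.03,0.63,0,0,0],[0,0,0,0,0,0],[0.09,0,0.05,0,0,0],[0.08,0,0.05,0,0,0],[0.08,0,0.05,0,0,0],[0.09,0,0.06,0,0,0],[0.08,0,0.05,0,0,0],[0.09,0,0.06,0,0,0],[0,0,0,0,0,0]])

```text
time: 30.18
ee_pos: [0.4963, -0.4026, 0.2101]
eef_rot: [0.958, 0.082, 0.275, -0.024]
ft_force: [-0.5, 0.1, -1.1]
width: 0.0299
grip_force: 0.0
```

carry_out(moves=[[0.06,0,0.04,0,0,0],[0.06,0,0.04,0,0,0],[0.07,0,0.04,0,0,0],[0.06,0,0.04,0,0,0],[0.06,0,0.04,0,0,0],[0.06,0,0.04,0,0,0],[0.06,0,0.04,0,0,0],[0,0,0,0,0,0]])

```text
time: 31.18
ee_pos: [0.5164, -0.3992, 0.2098]
eef_rot: [0.958, 0.082, 0.275, -0.024]
ft_force: [-0.8, 0.4, -0.6]
width: 0.0299
grip_force: 0.3
```

Run:
```python
from h import *
plan(rk(-.078,0,.21),9.8,32)
from bench import viewer
c=viewer.camera("side");Q=cloud(c).reshape(-1,3);d=Q[:,:2]-O;A=d@u;B=d@v
for lo,hi in((.17,.23),(.235,.254)):
    k=(Q[:,2]>lo)&(Q[:,2]<hi)&(abs(B)<.05)&(A<-.05)&(A>-.125)
    if k.sum()>3:print("jar",k.sum(),np.percentile(A[k],[1,99]),np.percentile(B[k],[1,99]))
```

```text
pos [ 0.5164 -0.3992  0.2098] shift now [0.47 0.01 0.29] shift after turn [0.47 0.01 0.29] turn [-0. -0.  0.] ft [-0.8  0.4 -0.6] w 0.0299 t 31.18
jar 249 [-0.0970186  -0.05077584] [-0.01496894  0.03556511]
jar 113 [-0.11505993 -0.06642775] [-0.02395535  0.02895618]
```

carry_out(moves=[[0.06,0,0.04,0,0,0],[0.06,0,0.04,0,0,0],[0.06,0,0.04,0,0,0],[0.06,0,0.04,0,0,0],[0.06,0,0.04,0,0,0],[0.04,0,0.02,0,0,0],[0,0,0,0,0,0]])

```text
time: 32.1
ee_pos: [0.5323, -0.3965, 0.2095]
eef_rot: [0.958, 0.082, 0.275, -0.024]
ft_force: [-0.5, -1.6, 0.3]
width: 0.0301
grip_force: 0.6
```

carry_out(moves=[[0.02,0,0.013,0,0,0],[0.02,0,0.013,0,0,0],[0,0,0,0,0,0]])

```text
time: 32.48
ee_pos: [0.534, -0.3963, 0.2095]
eef_rot: [0.958, 0.082, 0.275, -0.023]
ft_force: [-1.7, -0.0, 0.5]
width: 0.0298
grip_force: 1.0
```

carry_out(moves=[[0.02,0,0.013,0,0,0],[0.02,0,0.013,0,0,0],[0,0,0,0,0,0]])

```text
time: 32.85
ee_pos: [0.5359, -0.3959, 0.2094]
eef_rot: [0.958, 0.082, 0.275, -0.024]
ft_force: [-1.6, -0.8, 1.1]
width: 0.0298
grip_force: 0.9
```

Run:
```python
from h import *
plan(rk(-.078,0,.21),9.8,32)
```

```text
pos [ 0.5359 -0.3959  0.2094] shift now [0.06 0.01 0.02] shift after turn [0.06 0.01 0.02] turn [ 0. -0.  0.] ft [-1.6 -0.8  1.1] w 0.0298 t 32.85
```

carry_out(moves=[[0.02,0,0.013,0,0,0],[0.02,0,0.013,0,0,0],[0,0,0,0,0,0]])

```text
time: 33.22
ee_pos: [0.5378, -0.3956, 0.2094]
eef_rot: [0.958, 0.082, 0.275, -0.024]
ft_force: [-2.0, -0.6, 1.7]
width: 0.0302
grip_force: 1.0
```

carry_out(moves=[[0.02,0,0.013,0,0,0],[0,0,0,0,0,0]])

```text
time: 33.48
ee_pos: [0.5388, -0.3955, 0.2094]
eef_rot: [0.958, 0.082, 0.275, -0.023]
ft_force: [-2.3, -0.2, 1.5]
width: 0.03
grip_force: 1.0
```

carry_out(moves=[[0.02,0,0.013,0,0,0],[0,0,0,0,0,0]])

```text
time: 33.72
ee_pos: [0.5397, -0.3953, 0.2094]
eef_rot: [0.958, 0.082, 0.275, -0.024]
ft_force: [-1.3, -0.1, 1.5]
width: 0.0298
grip_force: 1.1
```

carry_out(moves=[[0.02,0,0.013,0,0,0],[0,0,0,0,0,0]])

```text
time: 33.98
ee_pos: [0.5406, -0.3952, 0.2094]
eef_rot: [0.958, 0.082, 0.275, -0.023]
ft_force: [-1.7, 0.4, 1.7]
width: 0.0302
grip_force: 1.1
```

carry_out(moves=[[0.015,0,0.01,0,0,0],[0,0,0,0,0,0]])

```text
time: 34.22
ee_pos: [0.5413, -0.395, 0.2093]
eef_rot: [0.958, 0.082, 0.275, -0.023]
ft_force: [-1.9, -0.4, 1.3]
width: 0.0302
grip_force: 1.1
```

carry_out(moves=[[0.02,0,0.013,0,0,0],[0,0,0,0,0,0]])

```text
time: 34.48
ee_pos: [0.542, -0.395, 0.2093]
eef_rot: [0.958, 0.082, 0.275, -0.023]
ft_force: [-3.5, -0.9, 1.4]
width: 0.0299
grip_force: 2.1
```

carry_out(moves=[[0.015,0,0.01,0,0,0],[0,0,0,0,0,0]])

```text
time: 34.72
ee_pos: [0.5426, -0.395, 0.2093]
eef_rot: [0.958, 0.082, 0.275, -0.023]
ft_force: [-6.6, -1.1, 2.4]
width: 0.0298
grip_force: 2.8
```

Run:
```python
from h import *
from bench import read_state,viewer
print(inrack(read_state()["ee_pos"]))
for n in("side","top"):
    c=viewer.camera(n);Q=cloud(c).reshape(-1,3);d=Q[:,:2]-O;A=d@u;B=d@v
    k=(abs(Q[:,2]-.268)<.005)&(abs(A)<.14)&(abs(B)<.11)
    print(n,np.percentile(A[k],[1,99]),np.percentile(B[k],[1,99]))
    k=(abs(Q[:,2]-.16)<.005)&(abs(A)<.14)&(abs(B)<.11)
    if k.sum()>9:print("  high",np.percentile(A[k],[1,99]))
```

```text
(np.float64(-0.0737), np.float64(0.0002), np.float64(0.20933606358814555))
side [-0.11203267  0.0095998 ] [-0.0837783   0.08756333]
  high [-0.09427345  0.0048361 ]
top [-0.09338837  0.01040085] [-0.08332408  0.0864583 ]
  high [-0.09452628  0.00265001]
```

The force jumped to 6.6 N, so the jar is at the panel. Withdrawing and checking.

carry_out(moves=[[-0.1,0,-0.06,0,0,0],[-0.42,0,-0.27,0,0,0],[-0.42,0,-0.27,0,0,0],[-0.42,0,-0.27,0,0,0],[-0.42,0,-0.27,0,0,0],[-0.42,0,-0.27,0,0,0],[0.2,0,-0.5,0,0,0],[0.2,0,-0.5,0,0,0],[0.2,0,-0.5,0,0,0],[0.2,0.3,-0.5,0,0,0],[0,0.6,0,0,0,0],[0,0.6,0,0,0,0],[0,0.6,0,0,0,0],[0,0,0,0,0,0]])

```text
time: 36.58
ee_pos: [0.4381, -0.4993, 0.2945]
eef_rot: [0.958, 0.081, 0.274, -0.024]
ft_force: [-0.4, 0.2, 0.2]
width: 0.0299
grip_force: 0.0
```

Run:
```python
from h import *
from bench import viewer
for n in("side","top"):
    c=viewer.camera(n);Q=cloud(c).reshape(-1,3);d=Q[:,:2]-O;A=d@u;B=d@v
    for z in(.268,.16,.07):
        k=(abs(Q[:,2]-z)<.004)&(abs(A)<.13)&(abs(B)<.1)
        print(n,z,np.percentile(A[k],[1,99]).round(4),np.percentile(B[k],[1,99]).round(4))
    for nm,lo,hi,a0 in(("jar",.17,.25,-.055),("tape",.08,.145,-.07)):
        k=(Q[:,2]>lo)&(Q[:,2]<hi)&(abs(B)<.06)&(A>-.12)&(A<a0)
        if k.sum()>3:print("  ",nm,k.sum(),np.percentile(A[k],[2,50]).round(4),np.percentile(B[k],[2,98]).round(4))
    x0,y0=(200,40) if n=="side" else (230,70)
    cv2.imwrite(f"pics/f_{n}.png",cv2.resize(c["pixels"][y0:y0+190,x0:x0+200,::-1],None,fx=3,fy=3))
```

```text
side 0.268 [-0.07   0.009] [-0.0834  0.0843]
side 0.16 [-0.0948 -0.0038] [-0.0814  0.0859]
side 0.07 [-0.1244 -0.0039] [-0.0834  0.0863]
   jar 84 [-0.0656 -0.0625] [-0.0051  0.0242]
top 0.268 [-0.0702  0.009 ] [-0.0838  0.084 ]
top 0.16 [-0.0952 -0.0115] [-0.083   0.0844]
top 0.07 [-0.125  -0.0132] [-0.0841  0.0839]
   jar 189 [-0.0666 -0.0615] [-0.0169  0.0255]
   tape 73 [-0.0831 -0.0799] [-0.0135  0.0198]
```

View pics/f_side.png

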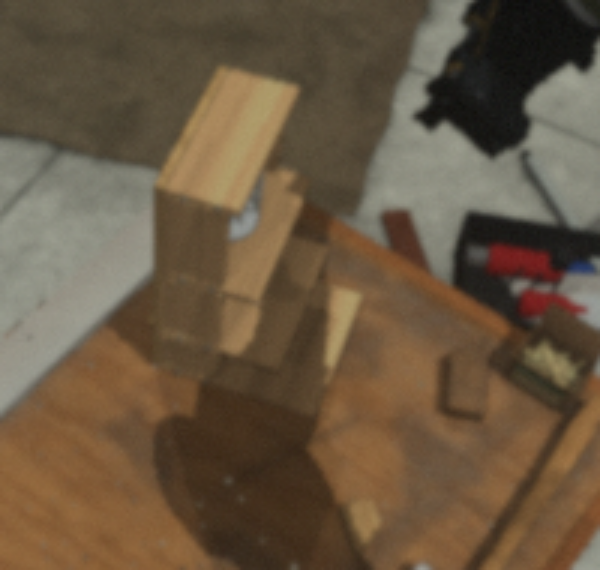

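View pics/f_top.png

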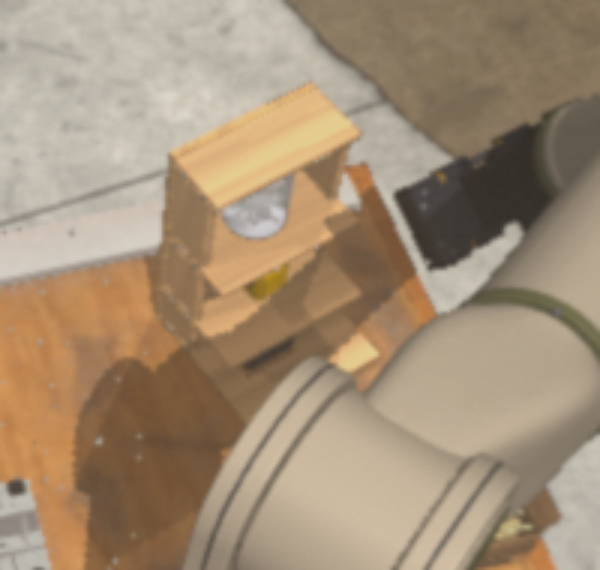

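In the top view the jar (258,210) is back under the roof, with its front at −66 mm. The tape (268,280) is under the highest floor with its near end at about −81 mm, and the rack has not moved. Handing in.

```bash
python3 -c "
from bench import r
print(r.close_job())"
```

```text
the job is handed in; nothing more can be done
None
```

The tape measure is on the middle tier and the jar of nails on the highest, both upright and pushed back to the panel; the rack did not measurably move, and the job is handed in at about 37 s.

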